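# Load a fretboard on the tapering board

### The job

First set the plain steel dowel from the pin block upright in the blind hole of the aluminium bar in the tapering board, fully home, and let go of it; the hole is not marked, but sliding the dowel's tip along the middle of the bar will find it, as it drops in. Then lay the slotted fretboard flat on the board, slots up, with the hole in its end over the dowel and its long edge snug along the fence. Leave the other pins, the cam clamp and the glue bottle where they are.

Things in the scene. Friction and masses are not known exactly. Their poses are not given: they have to be found in the camera images.
- board: The tapering board, fixed to the bench: a plywood base 160 mm wide (its x), 380 mm long (its y), 24 mm thick; origin at the centre of its underside, its top at z = 24 mm. An aluminium bar is let into its +y half, a two-block fence and two toggle clamps stand on it. A lock screw's knob, 18 mm wide, stands 18 mm out of its -x edge at y = 150 mm.
- bar_middle (a point): Point on the aluminium bar's top, on its centre line, at x -5, y 105, z 23.5 mm of the board (axes as the board's). The bar is 30 mm wide, set flush, and runs along y; it can be shifted lengthwise. It has one blind hole, 11 mm wide and 16 mm deep, on this centre line, anywhere from 30 mm before to 30 mm beyond this point along y (differs each time), and no other opening.
- fence_face (a point): Point on the line of the fence's faces, at x 20.5, y 0, z 24 mm of the board. The fence is two dark hardwood blocks 20 mm high and 22 mm wide, from y = -150 to -60 and y = 50 to 150 mm; their faces look to the board's -x, where the fretboard lies. The gap between leaves finger room. With the dowel at the middle of both holes and the edges parallel, the fretboard's edge is 1.5 mm off the faces.
- clamp_row (a point): Point on the board's top at x 61, y 0 mm, midway between two toggle clamps that stand open behind the fence blocks, at y = -105 and 100 mm; they take up x = 40 to 80 mm, about 40 mm along y, and stand 62 mm above the board's top; their handles reach to x = 140 mm, 50 mm above it. Not used.
- dowel: Plain steel locating dowel, 10 mm in diameter, 48 mm long, both ends tapered over 4 mm to a flat 6 mm wide; 29 g. Origin at the centre of its lower end, z along it, up. It stands in one of three holes, 50 mm apart, of a fixed wooden pin block (44 x 144 mm, 24 mm high), its top 30 mm above the block and 54 mm above the bench; fully home in the bar it stands 32 mm above the bar.
- fretboard: The fretboard: a flat dark hardwood board 48 mm wide (its x), 240 mm long (its y) and 8 mm thick, with 15 fine cross slots and three small white dots on its upper face; 70 to 110 g. It lies on the bench, slots up. Origin at the centre of its underside, z up; +y points to the end with the hole.
- fretboard_hole (a point): Centre of the fretboard's round through hole, 12.5 mm in diameter, at the underside, on the centre line, 108 mm from the fretboard's origin along +y (12 mm from the end).
- fretboard_end (a point): Middle of the fretboard's other end, the one without a hole, at the underside, 120 mm from the origin along -y.
- knob_pin: Bystander: a steel pin with a round knob head 22 mm wide, 50 mm long, in another hole of the pin block. Origin at its lower end.
- countersink: Bystander: a dark countersink cutter with a conical head 20 mm wide, 52 mm long, in another hole of the pin block. Origin at its lower end.
- cam_clamp: Bystander: a wooden cam clamp lying flat on the bench, 95 (its x) by 210 mm (its y), 26 mm thick. Origin at its middle, underside.
- glue_bottle: Bystander: a white glue bottle with an orange nozzle, 58 mm wide, 172 mm high, standing on the bench. Origin at the centre of its underside.
Mind the look-alikes: they are no part of the job. What is shaped like the fretboard but blue, orange or yellow is not meant.

How it is judged:
By the outcome, as a careful person would: the job done as asked, in the order asked, and still so for the second after the job is handed in, with the robot touching nothing.
It also fails if it takes over 72 s, if anything falls off the work surface, if the arm or the gripper's body presses on something with over 40 N, if the wrist force passes 120 N, or if a joint passes its speed limit or range.

### The arm

A 6-joint arm with a two-finger parallel gripper is mounted at the origin on the work surface. World frame = base frame: x ahead of the robot, y to its left, z up, the work surface at z = 0. Lengths are in m, angles in degrees, forces in N, time in s.
With the tool pointing down it reaches from about 0.35 to 0.95 m from the base axis. Payload 17.4 kg.
Tool frame: the origin (TCP) lies between the finger pads; the fingertips stand 22 mm ahead of it and the grasp point (between the pads) lies 3 mm ahead of it; z points along the fingers, y is the direction in which the jaws open and shut (so a half turn about z gives the same grasp; the last joint's range is limited). The gripper opens to 93 mm and grips with 3 to 60 N. Pads are 15 mm wide; open, the fingers measure 128 mm over their backs; the gripper's body (75 mm by 188 mm) begins 65 mm behind the grasp point.
Start: joints at [64.87, 6.646, 82.598, -0, 90.757, -2.166], TCP at [0.263, 0.622, 0.241] pointing down, gripper open.
Joint ranges: [-162.19, 162.19], [-47.58, 125.68], [4.15, 143.07], [-65.23, 245.23], [0.69, 171.88], [-170.13, 170.13]. Speed limits (degrees/s): [108.29, 108.29, 127.2, 180, 180, 180].

### API

Orientations are given as [roll, pitch, yaw] about the fixed x, y, z axes, in that order (R = Rz(yaw) Ry(pitch) Rx(roll)).
In Python, from cell import monitor, vision, job_done, search_frame, pinpoint gives the robot as it stands.
- The arm moves only by the shell command python3 -m creep 'ROWS' [OPENING]. ROWS is JSON, a list of rows, each an object with "slide": the shift along the tool's x, y, z in m, a list of three; "delta_rot": the turn, a rotation vector about the tool's x, y, z in rad, a list of three. A call has 1 to 8 rows; each row is the pose to reach, as a shift and turn from the pose commanded when the call began, along the tool's axes at that moment; what a row does not reach only later rows make up. A row lasts 1/8 s, in which the tool goes at most 62.5 mm and 10.7 degrees, less where a joint would pass 70% of its speed; a pose out of reach is approached as far as the arm can. A call with a gripper value outside its range is refused whole. OPENING is the gripper's target within -1 to 1 (shut at 1, half-way at 0, fully open at -1), set as the call begins (- or left out, the last holds). The fingers move at their own pace and stop on an object; the grip force is fixed at half the most. Time passes only in rows, so rows that repeat a pose let the fingers close. It gives the time, the measured TCP pose, the force and the opening at its end, in the units of the state.
- monitor.state(): the state, without advancing time (a new reading comes with each control period).
- vision.read_camera(name): name is "scene" or "top" or "wrist"; returns a dict with "frame" (384x512x3 uint8, red, green, blue), "vfov" (degrees; the focal length in pixels is half the picture's height over the tangent of half this angle, whatever the lens; pixels are square), "cx", "cy" (the principal point, pixels), "eye" and "orientation" of the camera in the world; the wrist camera has in their place "mount" (4x4, takes a point from camera to tool coordinates, whose origin is the TCP and whose axes are the flange's). Camera axes: x right, y up, looking along -z (the intrinsics and any distortion apply to the point x, -y, -z); pixel columns grow to the right and rows downward; lengths in m; the calibration is good to about 2 mm. A picture is of the moment at which its call begins: read the wrist's pose just before it. There is no depth.
- job_done(): hands the job in, once; it reports no verdict.
Trained networks look in the newest picture that a camera, given by its name, has taken for a name from the list of things; names that differ only in an ending like _2 or _b are one class to them, and where a whole thing is asked for, a point or a joint stands for the part that bears it (a point fixed in the world has none). Each returns a list of dicts, best first, with "p" (0 to 1); they miss things now and then, are a little off and sometimes report something else, mostly with a low value. They report only what shows in the picture. A call takes as long as a camera call. They do not tell look-alikes from the thing itself.
- search_frame(label, camera): "centre" ([x, y, z] in m, in world coordinates, good to about 4 mm: the middle of the surface that is visible of it).
- pinpoint(label, camera): "centre" ([x, y, z] in m, in world coordinates, good to about 4 mm: a listed point, or the origin of a listed thing).
The state is a dict: "time": time; "joint_pos": joint angles; "qvel": joint speeds; "joint_efforts": joint torques, N m; "ee_pos": TCP position; "eef_rot": TCP orientation; "wrist_force": force on the tool from outside, world axes, zero at the start; "moment": the same for the moment, N m; "grip_width": finger opening in m.
Only numpy, scipy, OpenCV 4.12 (cv2) and the standard library are available. Lean on these libraries where they do the work, as an engineer would, in place of code of your own. Each camera call takes 0.05 s, during which the arm holds its last target.

## Working session

There is one attempt and no reset: what is moved stays moved. The work goes in short steps, Python scripts to look and compute and a shell command to move; the robot and the scene stay as the last step left them, time stands still between calls to the robot, and variables do not carry over. Pictures are saved under pics/ and viewed, and the job is handed in when it is done.

```bash
ls; mkdir -p pics; cat > h.py <<'E'
import numpy as np, cv2
from cell import monitor, vision, job_done, search_frame, pinpoint
from scipy.spatial.transform import Rotation as R
def cam(n):
    s=monitor.state(); c=vision.read_camera(n)
    return s,c
def save(n,f):
    s,c=cam(n); cv2.imwrite('pics/'+f,cv2.cvtColor(c['frame'],cv2.COLOR_RGB2BGR)); return s,c
E
python3 - <<'E'
from h import *
for n in ['scene','top','wrist']:
    s,c=save(n,n+'0.png')
    print({k:v for k,v in c.items() if k!='frame'})
    for l in ['board','bar_middle','fence_face','clamp_row','dowel','fretboard','fretboard_hole','fretboard_end','knob_pin','countersink','cam_clamp','glue_bottle']:
        try:
            print(n,l,[(np.round(d['centre'],3).tolist(),round(d['p'],2)) for d in pinpoint(l,n)[:4]])
        except Exception as e: print(l,e)
print(s)
E
```

```text
pics
{'vfov': 53.28629296058959, 'cx': 255.98874200673134, 'cy': 184.614944852078, 'eye': array([1.0899062 , 0.21252409, 1.11069831]), 'orientation': array([ 31.81230184,   0.53604694, 118.36084335])}
scene board [([0.628, -0.0, -0.002], 0.83)]
scene bar_middle [([0.639, 0.106, 0.027], 0.79)]
scene fence_face [([0.655, -0.005, 0.025], 0.82)]
scene clamp_row [([0.691, -0.014, 0.021], 0.65)]
scene dowel [([0.37, 0.305, 0.006], 0.53), ([0.434, 0.229, 0.006], 0.32)]
scene fretboard [([0.416, -0.664, 0.002], 0.85), ([0.335, 0.039, -0.001], 0.58), ([0.299, -0.239, 0.001], 0.57), ([0.503, -0.371, 0.001], 0.55)]
scene fretboard_hole [([0.422, -0.03, -0.003], 0.81), ([0.429, -0.773, -0.002], 0.78), ([0.49, -0.473, 0.002], 0.77), ([0.254, -0.135, -0.002], 0.64)]
scene fretboard_end [([0.517, -0.243, -0.002], 0.87), ([0.245, 0.121, 0.002], 0.85), ([0.389, -0.547, 0.002], 0.67), ([0.335, -0.343, -0.004], 0.65)]
scene knob_pin [([0.655, -0.006, 0.02], 0.39), ([0.406, 0.27, 0.007], 0.38), ([0.639, 0.104, 0.025], 0.3), ([0.549, 0.446, -0.004], 0.24)]
scene countersink [([0.431, 0.231, 0.005], 0.38)
[... 1841 characters left out ...]
st cam_clamp []
wrist glue_bottle []
{'time': 1.3, 'joint_pos': array([ 6.48726587e+01,  6.64727017e+00,  8.25982451e+01,  2.04941038e-04,
        9.07591594e+01, -2.16614291e+00]), 'qvel': array([-0.06078151, -0.03003369, -0.09412928, -0.07589412, -0.10642139,
        0.03414729]), 'joint_efforts': array([-2.70538585e-04, -7.20991087e+01, -6.22770381e+01,  7.79017853e-02,
        1.81365944e-02, -3.65446783e-05]), 'ee_pos': array([0.26332983, 0.62150582, 0.2406278 ]), 'eef_rot': array([-1.79995336e+02, -3.81467027e-04,  1.57038804e+02]), 'wrist_force': array([-0.17553326, -0.16753996, -0.58832625]), 'moment': array([-0.02512937,  0.05145816,  0.01930738]), 'grip_width': 0.09277738052755351}
```

View pics.

View pics/scene0.png

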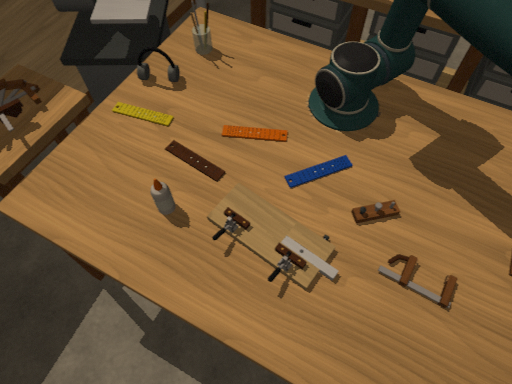

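View pics/top0.png

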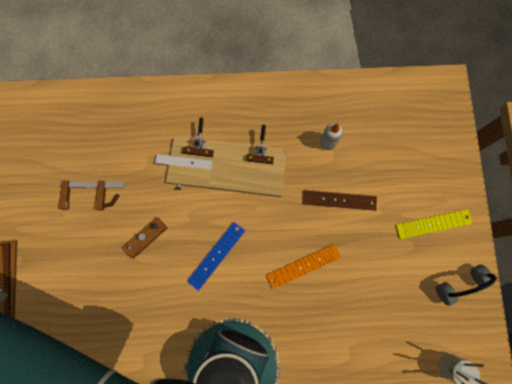

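View pics/wrist0.png

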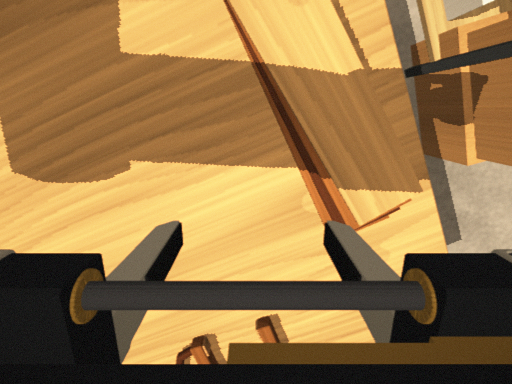

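```bash
cat >> h.py <<'E'
def rel(xyz,yaw,s=None,rp=(180,0)):
    "slide & delta_rot from current pose to target"
    s=s or monitor.state()
    R0=R.from_euler('xyz',s['eef_rot'],degrees=True); R1=R.from_euler('xyz',[rp[0],rp[1],yaw],degrees=True)
    d=R0.inv().apply(np.array(xyz)-s['ee_pos']); r=(R0.inv()*R1).as_rotvec()
    print('slide',np.round(d,4).tolist(),'rot',np.round(r,4).tolist(),'pos',np.round(s['ee_pos'],4),'rpy',np.round(s['eef_rot'],2),'t',s['time'])
def pose(s): return R.from_euler('xyz',s['eef_rot'],degrees=True),np.array(s['ee_pos'])
def camray(c,s,uv):
    f=c['frame'].shape[0]/2/np.tan(np.radians(c['vfov']/2))
    v=np.array([(uv[0]-c['cx'])/f,-(uv[1]-c['cy'])/f,-1.])
    if 'mount' in c:
        M=np.array(c['mount']); r,p=pose(s); return p+r.apply(M[:3,3]), r.apply(M[:3,:3]@v)
    return np.array(c['eye']), R.from_euler('xyz',c['orientation'],degrees=True).apply(v)
def at_z(c,s,uv,z):
    o,d=camray(c,s,uv); return o+d*(z-o[2])/d[2]
def proj(c,s,P):
    f=c['frame'].shape[0]/2/np.tan(np.radians(c['vfov']/2))
    if 'mount' in c:
        M=np.array(c['mount']); r,p=pose(s); q=M[:3,:3].T@(r.inv().apply(np.array(P)-p)-M[:3,3])
    else: q=R.from_euler('xyz',c['orientation'],degrees=True).inv().apply(np.array(P)-c['eye'])
    return np.array([c['cx']+f*q[0]/-q[2], c['cy']-f*q[1]/-q[2]])
def look(n,f,labels=()):
    import pickle
    s,c=save(n,f); pickle.dump((s,c),open('pics/'+f+'.pkl','wb'))
    for l in labels: print(l,[(np.round(d['centre'],4).tolist(),round(d['p'],2)) for d in pinpoint(l,n)[:4]])
    print('t',s['time'],np.round(s['ee_pos'],4),np.round(s['eef_rot'],2)); return s,c
def load(f):
    import pickle; return pickle.load(open('pics/'+f+'.pkl','rb'))
def tri(a,ua,b,ub):
    o1,d1=camray(*load(a)[::-1],ua); o2,d2=camray(*load(b)[::-1],ub)
    A=np.stack([d1,-d2],1); t=np.linalg.lstsq(A,o2-o1,rcond=None)[0]
    p,q=o1+d1*t[0],o2+d2*t[1]; return (p+q)/2,np.linalg.norm(p-q)
E
python3 - <<'E'
from h import *
rel([0.38,0.30,0.2],130.5)
E
```

```text
slide [-0.2328, -0.2505, 0.0406] rot [-0.0, -0.0, 0.4631] pos [0.2634 0.6215 0.2406] rpy [-180.     -0.    157.03] t 1.95
```

```bash
python3 -m creep '[{"slide":[-0.233,-0.25,0.04],"delta_rot":[0,0,0.463]},{"slide":[-0.233,-0.25,0.04],"delta_rot":[0,0,0.463]},{"slide":[-0.233,-0.25,0.04],"delta_rot":[0,0,0.463]},{"slide":[-0.233,-0.25,0.04],"delta_rot":[0,0,0.463]},{"slide":[-0.233,-0.25,0.04],"delta_rot":[0,0,0.463]},{"slide":[-0.233,-0.25,0.04],"delta_rot":[0,0,0.463]},{"slide":[-0.233,-0.25,0.04],"delta_rot":[0,0,0.463]}]' ; python3 - <<'E'
from h import *
look('wrist','w1.png',['dowel','knob_pin','countersink'])
E
```

```text
time: 2.82
ee_pos: [0.3809, 0.2988, 0.2007]
eef_rot: [180.0, 0.0, 130.3]
wrist_force: [-0.5, -0.2, -0.7]
grip_width: 0.093
dowel [([0.3688, 0.3051, 0.0018], 0.43)]
knob_pin [([0.4007, 0.2658, 0.0092], 0.58)]
countersink [([0.4367, 0.232, 0.0051], 0.52)]
t 2.825 [0.3809 0.2988 0.2007] [1.7997e+02 1.0000e-02 1.3035e+02]
```

View pics/w1.png

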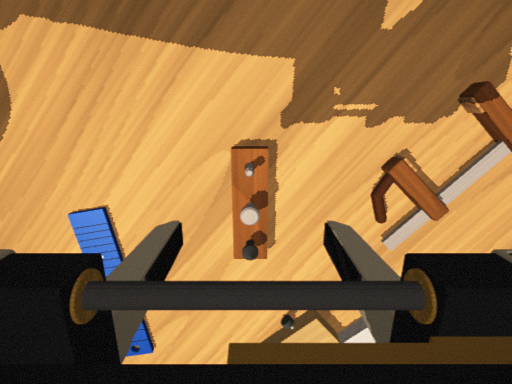

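```bash
python3 - <<'E'
from h import *
i=cv2.imread('pics/w1.png')[135:270,215:290]; cv2.imwrite('pics/w1c.png',cv2.resize(i,None,fx=5,fy=4.4,interpolation=cv2.INTER_CUBIC)) if 0 else cv2.imwrite('pics/w1c.png',cv2.resize(i,None,fx=4.4,fy=4.4,interpolation=cv2.INTER_CUBIC))
s,c=load('w1.png')
for uv,z in [((250,168),.054),((249,215),.07),((250,252),.07)]: print(at_z(c,s,uv,z))
for p in [(.3688,.3051,.054),(.3688,.3051,.006)]: print(proj(c,s,p))
E
```

```text
[0.36771331 0.31040942 0.054     ]
[0.39786159 0.27325647 0.07      ]
[0.42720378 0.24015689 0.07      ]
[247.59955276 172.31279775]
[248.25790842 163.71981568]
```

View pics/w1c.png

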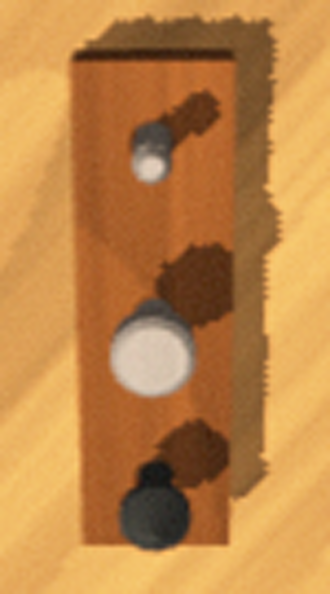

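```bash
python3 - <<'E'
from h import *
s,c=load('w1.png')
p=at_z(c,s,(249.3,172.5),.054); print(p)
rel([p[0],p[1],.12],130.5)
E
```

```text
[0.37033483 0.30613092 0.054     ]
slide [0.0101, -0.0043, 0.0808] rot [0.0002, -0.0001, 0.001] pos [0.3801 0.3012 0.2008] rpy [ 1.7999e+02 -1.0000e-02  1.3056e+02] t 3.025
```

```bash
python3 -m creep '[{"slide":[0.01,-0.004,0.04],"delta_rot":[0,0,0]},{"slide":[0.01,-0.004,0.081],"delta_rot":[0,0,0]},{"slide":[0.01,-0.004,0.081],"delta_rot":[0,0,0]},{"slide":[0.01,-0.004,0.081],"delta_rot":[0,0,0]}]' ; python3 - <<'E'
from h import *
s,c=look('wrist','w2.png',['dowel'])
i=cv2.imread('pics/w2.png')[100:280,180:320]; cv2.imwrite('pics/w2c.png',cv2.resize(i,None,fx=3.2,fy=3.2,interpolation=cv2.INTER_CUBIC))
E
```

```text
time: 3.52
ee_pos: [0.3711, 0.3062, 0.1213]
eef_rot: [179.9, 0.0, 130.6]
wrist_force: [0.4, 1.1, -0.2]
grip_width: 0.093
dowel [([0.3694, 0.304, 0.0023], 0.53)]
t 3.525 [0.3711 0.3062 0.1213] [179.93   0.   130.55]
```

View pics/w2c.png

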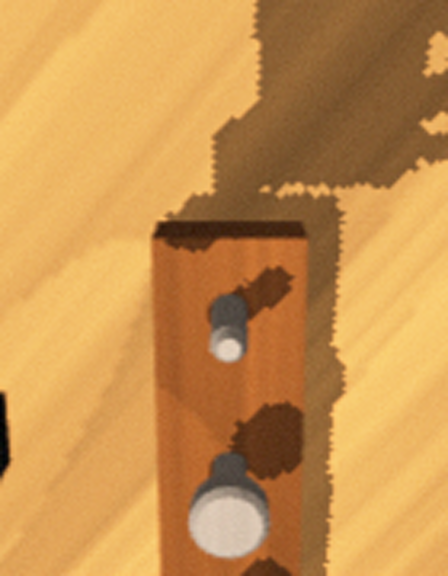

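```bash
python3 - <<'E'
from h import *
print(tri('w1.png',(249.3,172.7),'w2.png',(251.6,208.4)))
s,c=load('w2.png'); p=at_z(c,s,(251.6,208.4),.054); print(p)
rel([p[0],p[1],.048],130.5)
E
```

```text
(array([0.37085824, 0.30556487, 0.0515936 ]), np.float64(0.00012502503260096274))
[0.37032705 0.30629233 0.054     ]
slide [0.0009, -0.0009, 0.0736] rot [0.0024, 0.0002, 0.0004] pos [0.3714 0.3061 0.1216] rpy [1.7987e+02 1.0000e-02 1.3053e+02] t 3.625
```

```bash
python3 -m creep '[{"slide":[0.0005,-0.001,0.04],"delta_rot":[0,0,0]},{"slide":[0.0005,-0.001,0.068],"delta_rot":[0,0,0]},{"slide":[0.0005,-0.001,0.0735],"delta_rot":[0,0,0]},{"slide":[0.0005,-0.001,0.0735],"delta_rot":[0,0,0]}]'; python3 -m creep '[{"slide":[0,0,0],"delta_rot":[0,0,0]},{"slide":[0,0,0],"delta_rot":[0,0,0]},{"slide":[0,0,0],"delta_rot":[0,0,0]},{"slide":[0,0,0],"delta_rot":[0,0,0]},{"slide":[0,0,0],"delta_rot":[0,0,0]},{"slide":[0,0,0],"delta_rot":[0,0,0]}]' 1
```

```text
time: 4.12
ee_pos: [0.3702, 0.3055, 0.0474]
eef_rot: [179.9, 0.0, 130.5]
wrist_force: [0.4, -0.5, 0.1]
grip_width: 0.0927
time: 4.88
ee_pos: [0.3698, 0.3052, 0.0463]
eef_rot: [180.0, 0.0, 130.5]
wrist_force: [0.1, -0.2, 0.2]
grip_width: 0.0376
```

```bash
python3 -m creep '[{"slide":[0,0,0],"delta_rot":[0,0,0]},{"slide":[0,0,0],"delta_rot":[0,0,0]},{"slide":[0,0,0],"delta_rot":[0,0,0]},{"slide":[0,0,0],"delta_rot":[0,0,0]},{"slide":[0,0,0],"delta_rot":[0,0,0]}]' 1; python3 -c "
from h import *
for i in range(3):
  s=monitor.state();print(s['ee_pos'],s['wrist_force'],s['grip_width'],s['time'])"
```

```text
time: 5.5
ee_pos: [0.3698, 0.3052, 0.0463]
eef_rot: [180.0, 0.0, 130.5]
wrist_force: [0.5, 0.6, 3.9]
grip_width: 0.0092
[0.36979494 0.30519502 0.04625104] [0.48683756 0.62799463 3.88899972] 0.009219328822970429 5.5
[0.36979494 0.30519502 0.04625104] [0.48683756 0.62799463 3.88899972] 0.009219328822970429 5.5
[0.36979494 0.30519502 0.04625104] [0.48683756 0.62799463 3.88899972] 0.009219328822970429 5.5
```

```bash
python3 -m creep '[{"slide":[0,0,-0.03],"delta_rot":[0,0,0]},{"slide":[0,0,-0.08],"delta_rot":[0,0,0]},{"slide":[0,0,-0.14],"delta_rot":[0,0,0]},{"slide":[0,0,-0.14],"delta_rot":[0,0,0]}]'; python3 -c "
from h import *
rel([.62,.09,.20],172)"
```

```text
time: 6.0
ee_pos: [0.3709, 0.306, 0.1906]
eef_rot: [179.6, 0.0, 130.5]
wrist_force: [0.1, -0.9, -0.7]
grip_width: 0.009
slide [-0.326, 0.0492, -0.009] rot [0.0061, 0.0028, -0.7242] pos [0.3709 0.306  0.1906] rpy [1.7963e+02 3.0000e-02 1.3051e+02] t 6.0
```

```bash
python3 -m creep '[{"slide":[-0.326,0.049,-0.01],"delta_rot":[0,0,-0.724]},{"slide":[-0.326,0.049,-0.01],"delta_rot":[0,0,-0.724]},{"slide":[-0.326,0.049,-0.01],"delta_rot":[0,0,-0.724]},{"slide":[-0.326,0.049,-0.01],"delta_rot":[0,0,-0.724]},{"slide":[-0.326,0.049,-0.01],"delta_rot":[0,0,-0.724]},{"slide":[-0.326,0.049,-0.01],"delta_rot":[0,0,-0.724]},{"slide":[-0.326,0.049,-0.01],"delta_rot":[0,0,-0.724]},{"slide":[-0.326,0.049,-0.01],"delta_rot":[0,0,-0.724]}]' ; python3 - <<'E'
from h import *
s,c=look('wrist','w3.png',['bar_middle','fence_face','board'])
E
```

```text
time: 7.0
ee_pos: [0.6182, 0.0894, 0.195]
eef_rot: [-180.0, -0.1, 172.0]
wrist_force: [1.5, 0.3, 0.4]
grip_width: 0.0093
bar_middle [([0.6412, 0.104, 0.025], 0.65)]
fence_face [([0.6529, -0.0024, 0.0236], 0.74)]
board [([0.6319, -0.0018, -0.0023], 0.64)]
t 7.0 [0.6182 0.0894 0.195 ] [-1.7999e+02 -9.0000e-02  1.7198e+02]
```

View pics/w3.png

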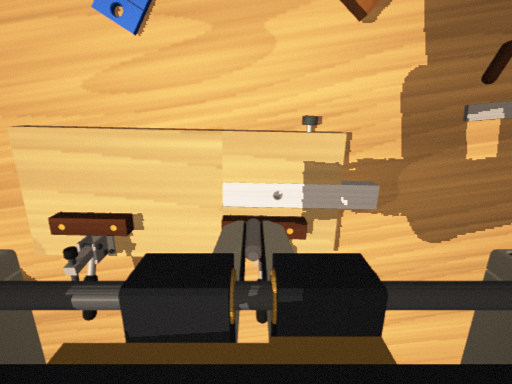

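```bash
python3 - <<'E'
from h import *
i=cv2.imread('pics/w3.png')[110:250,205:385]; cv2.imwrite('pics/w3c.png',cv2.resize(i,None,fx=4.2,fy=4.2,interpolation=cv2.INTER_CUBIC))
s,c=load('w3.png')
for uv in [(278,195),(223,183),(223,208),(378,183),(378,208)]: print(uv,at_z(c,s,uv,.0235))
E
```

```text
(278, 195) [0.64320161 0.11685896 0.0235    ]
(223, 183) [0.61926108 0.05395441 0.0235    ]
(223, 208) [0.65034858 0.0486006  0.0235    ]
(378, 183) [0.64493255 0.23602559 0.0235    ]
(378, 208) [0.67671601 0.23561819 0.0235    ]
```

View pics/w3c.png

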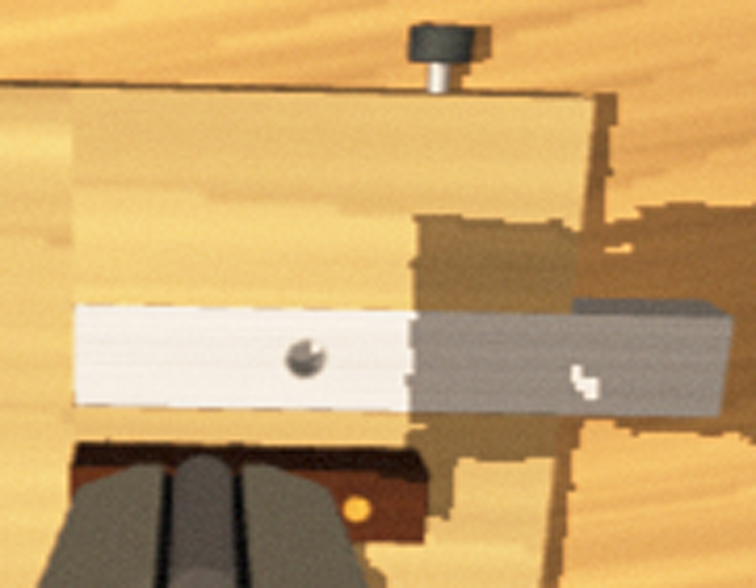

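```bash
python3 -c "
from h import *
s,c=load('w3.png');p=at_z(c,s,(277.6,195),.0235);print(p)
rel([p[0],p[1],.077],172)"
```

```text
[0.64313451 0.11638305 0.0235    ]
slide [-0.021, 0.0297, 0.1192] rot [0.0001, 0.0001, 0.0009] pos [0.6182 0.0899 0.1962] rpy [1.7999e+02 1.0000e-02 1.7205e+02] t 7.2
```

```bash
python3 -m creep '[{"slide":[-0.021,0.03,0.05],"delta_rot":[0,0,0]},{"slide":[-0.021,0.03,0.09],"delta_rot":[0,0,0]},{"slide":[-0.021,0.03,0.119],"delta_rot":[0,0,0]},{"slide":[-0.021,0.03,0.119],"delta_rot":[0,0,0]},{"slide":[-0.021,0.03,0.119],"delta_rot":[0,0,0]}]' ; python3 - <<'E'
from h import *
s,c=look('wrist','w4.png')
i=cv2.imread('pics/w4.png')[110:290,165:345]; cv2.imwrite('pics/w4c.png',cv2.resize(i,None,fx=3.3,fy=3.3,interpolation=cv2.INTER_CUBIC))
print(s['wrist_force'])
E
```

```text
time: 7.82
ee_pos: [0.6442, 0.1162, 0.0789]
eef_rot: [180.0, 0.1, 172.0]
wrist_force: [-0.1, 0.3, -0.1]
grip_width: 0.0091
t 7.825 [0.6442 0.1162 0.0789] [1.7997e+02 1.0000e-01 1.7201e+02]
[-0.09119927  0.25462769 -0.08324012]
```

View pics/w4c.png

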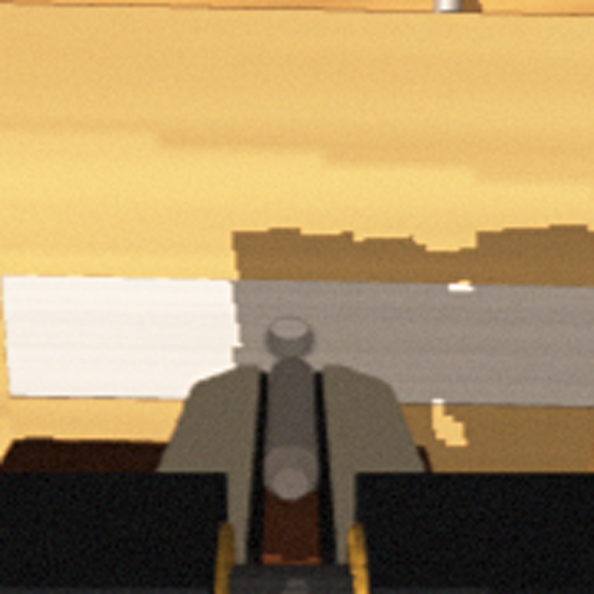

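```bash
python3 -c "
from h import *
s,c=load('w4.png');p=at_z(c,s,(252.9,212.4),.0235);print(p, tri('w3.png',(277.6,195),'w4.png',(252.9,212.4)))
r,t=pose(s)
for d in (0,.003): print(proj(c,s,t+r.apply([d,0,.04])))
rel([p[0],p[1],.06],172)"
```

```text
[0.6429276  0.11696376 0.0235    ] (array([0.64485518, 0.11666398, 0.01837131]), np.float64(0.00011321153789791199))
[252.19587301 221.98039266]
[252.19244259 218.12056903]
slide [0.0016, 0.0006, 0.0192] rot [0.0006, 0.0024, 0.0001] pos [0.6444 0.1162 0.0792] rpy [1.7996e+02 1.4000e-01 1.7201e+02] t 7.875
```

```bash
python3 -m creep '[{"slide":[0.001,0.0005,0.01],"delta_rot":[0,0,0]},{"slide":[0.001,0.0005,0.014],"delta_rot":[0,0,0]},{"slide":[0.001,0.0005,0.016],"delta_rot":[0,0,0]},{"slide":[0.001,0.0005,0.018],"delta_rot":[0,0,0]},{"slide":[0.001,0.0005,0.018],"delta_rot":[0,0,0]}]'
```

```text
time: 8.5
ee_pos: [0.6428, 0.1165, 0.0591]
eef_rot: [-180.0, -0.0, 172.0]
wrist_force: [0.2, 0.2, -0.7]
grip_width: 0.0096
```

```bash
python3 -m creep '[{"slide":[0,0,0.003],"delta_rot":[0,0,0]},{"slide":[0,0,0.005],"delta_rot":[0,0,0]},{"slide":[0,0,0.005],"delta_rot":[0,0,0]}]'
```

```text
time: 8.88
ee_pos: [0.6428, 0.1165, 0.054]
eef_rot: [-180.0, -0.0, 172.0]
wrist_force: [0.7, -1.3, -0.5]
grip_width: 0.0093
```

Entering freely; go on to the floor.

```bash
python3 -m creep '[{"slide":[0,0,0.003],"delta_rot":[0,0,0]},{"slide":[0,0,0.005],"delta_rot":[0,0,0]},{"slide":[0,0,0.006],"delta_rot":[0,0,0]},{"slide":[0,0,0.006],"delta_rot":[0,0,0]}]'
```

```text
time: 9.38
ee_pos: [0.6428, 0.1165, 0.048]
eef_rot: [-180.0, -0.0, 172.0]
wrist_force: [2.0, -1.2, -1.3]
grip_width: 0.0091
```

```bash
python3 -m creep '[{"slide":[0,0,0.001],"delta_rot":[0,0,0]},{"slide":[0,0,0.0015],"delta_rot":[0,0,0]},{"slide":[0,0,0.0015],"delta_rot":[0,0,0]}]'
```

```text
time: 9.75
ee_pos: [0.6431, 0.1166, 0.0476]
eef_rot: [180.0, 0.0, 172.0]
wrist_force: [-2.2, -1.9, 8.1]
grip_width: 0.0094
```

```bash
python3 -m creep '[{"slide":[0,0,0],"delta_rot":[0,0,0]},{"slide":[0,0,0],"delta_rot":[0,0,0]},{"slide":[0,0,0],"delta_rot":[0,0,0]},{"slide":[0,0,0],"delta_rot":[0,0,0]}]' 0; python3 -m creep '[{"slide":[0,0,-0.02],"delta_rot":[0,0,0]},{"slide":[0,0,-0.05],"delta_rot":[0,0,0]},{"slide":[0,0,-0.1],"delta_rot":[0,0,0]},{"slide":[0.01,0,-0.14],"delta_rot":[0,0,0]},{"slide":[0.02,0,-0.14],"delta_rot":[0,0,0]},{"slide":[0.02,0,-0.14],"delta_rot":[0,0,0]}]' -1;python3 - <<'E'
from h import *
s,c=look('wrist','w5.png')
E
```

```text
time: 10.25
ee_pos: [0.6427, 0.1166, 0.0465]
eef_rot: [-180.0, -0.0, 172.0]
wrist_force: [1.3, -0.1, 0.6]
grip_width: 0.0436
time: 11.0
ee_pos: [0.6225, 0.1194, 0.1871]
eef_rot: [180.0, 0.0, 172.0]
wrist_force: [-0.0, -0.0, -0.1]
grip_width: 0.0932
t 11.0 [0.6225 0.1194 0.1871] [1.7999e+02 3.0000e-02 1.7200e+02]
```

View pics/w5.png

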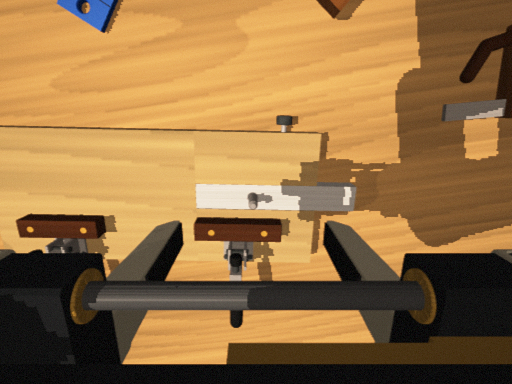

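```bash
python3 - <<'E'
from h import *
i=cv2.imread('pics/w5.png')[165:255,185:335]; cv2.imwrite('pics/w5c.png',cv2.resize(i,None,fx=5.2,fy=5.2,interpolation=cv2.INTER_CUBIC))
s,c=load('w5.png')
for z in (.0235,.0515,.0555,.06): print(z,proj(c,s,[.643,.1168,z]))
def b2w(x,y,z,t=-8.0):
    a=np.radians(t); o=np.array([.643,.1168])
    return None
E
```

```text
0.0235 [252.63989184 196.48567703]
0.0515 [252.63331023 204.49766657]
0.0555 [252.63227154 205.76209173]
0.06 [252.63107003 207.22472803]
```

View pics/w5c.png

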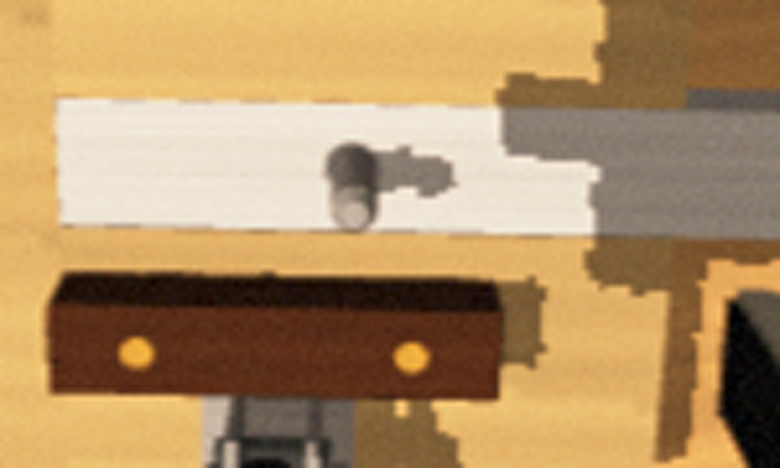

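```bash
python3 - <<'E'
from h import *
s,c=load('w5.png')
a=at_z(c,s,(197.5,217.3),.024);b=at_z(c,s,(279.6,219.4),.024)
a2=at_z(c,s,(185+52/5.2,165+304/5.2),.044);b2=at_z(c,s,(185+498/5.2,165+312/5.2),.044)
d=np.array([.643,.1168])
for p,q in((a,b),(a2,b2)):
    u=(q-p)[:2];L=np.hypot(*u);u/=L;n=np.array([u[1],-u[0]]);print(p,q,L,np.degrees(np.arctan2(-u[0],u[1])),n@(d-p[:2]),u@(p[:2]-d),u@(q[:2]-d))
p=at_z(c,s,(197,184),.0235);q=at_z(c,s,(355,186),.0235) # placeholder
rel([.503,-.34,.25],180)
E
```

```text
[0.65958215 0.04772373 0.024     ] [0.67599995 0.14486313 0.024     ] 0.09851703264154277 -9.593059271542213 -0.02786178226702262 -0.06534691766821472 0.03317011497332804
[0.65903348 0.04886923 0.044     ] [0.67440037 0.14449236 0.044     ] 0.09684999977275133 -9.129526828924556 -0.026608735573796363 -0.06452624697539633 0.03232375279735502
slide [0.0545, -0.4715, -0.0636] rot [-0.0001, -0.0006, -0.1396] pos [0.6226 0.1193 0.1863] rpy [-1.7999e+02 -3.0000e-02  1.7200e+02] t 11.05
```

```bash
python3 -m creep '[{"slide":[0.054,-0.47,-0.065],"delta_rot":[0,0,0.18]},{"slide":[0.054,-0.47,-0.065],"delta_rot":[0,0,0.36]},{"slide":[0.054,-0.47,-0.065],"delta_rot":[0,0,0.54]},{"slide":[0.054,-0.47,-0.065],"delta_rot":[0,0,0.72]},{"slide":[0.054,-0.47,-0.065],"delta_rot":[0,0,0.9]},{"slide":[0.054,-0.47,-0.065],"delta_rot":[0,0,1.08]},{"slide":[0.054,-0.47,-0.065],"delta_rot":[0,0,1.26]},{"slide":[0.054,-0.47,-0.065],"delta_rot":[0,0,1.44]}]';python3 - <<'E'
from h import *
rel([.503,-.36,.25],-97)
E
```

```text
time: 12.05
ee_pos: [0.5029, -0.3412, 0.2508]
eef_rot: [-179.9, -0.0, 89.0]
wrist_force: [0.3, 1.1, -0.8]
grip_width: 0.0928
slide [-0.0188, 0.0004, 0.0008] rot [0.001, -0.0022, -3.036] pos [ 0.5029 -0.3412  0.2508] rpy [-1.7992e+02 -4.0000e-02  8.9050e+01] t 12.05
```

```bash
python3 - <<'E'
from h import *
look('wrist','w6.png',['fretboard','fretboard_hole','fretboard_end'])
E
python3 -m creep '[{"slide":[-0.018,0,0],"delta_rot":[0,0,0.18]},{"slide":[-0.018,0,0],"delta_rot":[0,0,0.36]},{"slide":[-0.018,0,0],"delta_rot":[0,0,0.54]},{"slide":[-0.018,0,0],"delta_rot":[0,0,0.72]},{"slide":[-0.018,0,0],"delta_rot":[0,0,0.9]},{"slide":[-0.018,0,0],"delta_rot":[0,0,1.08]},{"slide":[-0.018,0,0],"delta_rot":[0,0,1.26]},{"slide":[-0.018,0,0],"delta_rot":[0,0,1.44]}]'
python3 -m creep '[{"slide":[0,0,0],"delta_rot":[0,0,0.18]},{"slide":[0,0,0],"delta_rot":[0,0,0.36]},{"slide":[0,0,0],"delta_rot":[0,0,0.54]},{"slide":[0,0,0],"delta_rot":[0,0,0.72]},{"slide":[0,0,0],"delta_rot":[0,0,0.9]},{"slide":[0,0,0],"delta_rot":[0,0,1.08]},{"slide":[0,0,0],"delta_rot":[0,0,1.26]},{"slide":[0,0,0],"delta_rot":[0,0,1.44]}]'
python3 - <<'E'
from h import *
rel([.503,-.36,.25],-97); print(monitor.state()['joint_pos'])
E
```

```text
fretboard [([0.4141, -0.6619, -0.001], 0.95), ([0.4891, -0.4704, -0.0013], 0.74), ([0.4995, -0.365, -0.0025], 0.72), ([0.289, -0.2371, -0.0003], 0.66)]
fretboard_hole [([0.4896, -0.4719, -0.0003], 0.83), ([0.2595, -0.136, 0.0021], 0.61), ([0.5169, -0.2406, -0.0024], 0.52)]
fretboard_end [([0.5172, -0.2451, -0.0041], 0.83), ([0.3354, -0.3486, 0.0028], 0.78)]
t 12.05 [ 0.5029 -0.3412  0.2508] [-1.7992e+02 -4.0000e-02  8.9050e+01]
time: 13.25
ee_pos: [0.5044, -0.3552, 0.2509]
eef_rot: [-179.9, 0.0, 6.8]
wrist_force: [-0.9, -0.0, -0.6]
grip_width: 0.0933
time: 14.25
ee_pos: [0.5044, -0.3553, 0.2509]
eef_rot: [180.0, 0.1, -75.7]
wrist_force: [-0.3, 0.0, 1.6]
grip_width: 0.0932
slide [0.0043, 0.0025, 0.0009] rot [0.0008, 0.0009, 0.3721] pos [ 0.5044 -0.3553  0.2509] rpy [ 1.7997e+02  6.0000e-02 -7.5680e+01] t 14.25
[-3.75327160e+01 -6.74317754e-01  8.92555018e+01  1.03972034e-02
  9.14855697e+01  1.28146951e+02]
```

View pics/w6.png

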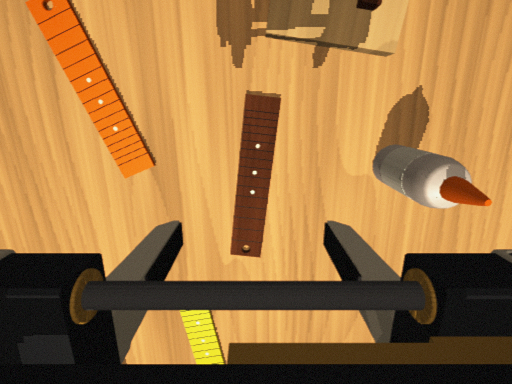

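```bash
python3 - <<'E'
from h import *
s,c=load('w6.png')
g=cv2.imread('pics/w6.png').astype(float); m=((g.sum(2)<260)&(g[:,:,2]<110)).astype(np.uint8)
n,l,st,ce=cv2.connectedComponentsWithStats(m); k=l[190,243]; print(st[k],ce[k])
r=cv2.minAreaRect(np.argwhere(l==k)[:,::-1].astype(np.float32)); b=cv2.boxPoints(r); print(b)
for p in b: print(at_z(c,s,p,.008))
h=at_z(c,s,(246,248),.008); print('hole',h)
P=np.array([at_z(c,s,p,.008) for p in b]); print(P.mean(0))
for i in range(4): print(P[i]-P[i-1])
E
```

```text
[ 232   94   48  162 4631] [254.86460808 168.28633125]
[[228.4756  252.71953]
 [246.15852  93.57317]
 [280.18292  97.35365]
 [262.5     256.5    ]]
[ 0.46222068 -0.47853511  0.008     ]
[ 0.49554283 -0.24287958  0.008     ]
[ 0.54076656 -0.24840556  0.008     ]
[ 0.51556785 -0.48606792  0.008     ]
hole [ 0.48991797 -0.4707539   0.008     ]
[ 0.50352448 -0.36397204  0.008     ]
[-5.33471758e-02  7.53280985e-03  5.55111512e-17]
[ 3.33221479e-02  2.35655536e-01 -5.55111512e-17]
[ 0.04522373 -0.00552598  0.        ]
[-0.0251987  -0.23766237  0.        ]
```

```bash
python3 -m creep '[{"slide":[0.004,0.0025,0.03],"delta_rot":[0,0,0.18]},{"slide":[0.004,0.0025,0.07],"delta_rot":[0,0,0.36]},{"slide":[0.004,0.0025,0.09],"delta_rot":[0,0,0.37]},{"slide":[0.004,0.0025,0.09],"delta_rot":[0,0,0.37]}]'
python3 - <<'E'
from h import *
look('wrist','w7.png')
E
```

```text
time: 14.75
ee_pos: [0.5024, -0.3602, 0.1604]
eef_rot: [179.9, 0.1, -96.4]
wrist_force: [-0.3, 0.5, -0.3]
grip_width: 0.0932
t 14.75 [ 0.5024 -0.3602  0.1604] [ 1.7988e+02  8.0000e-02 -9.6420e+01]
```

View pics/w7.png

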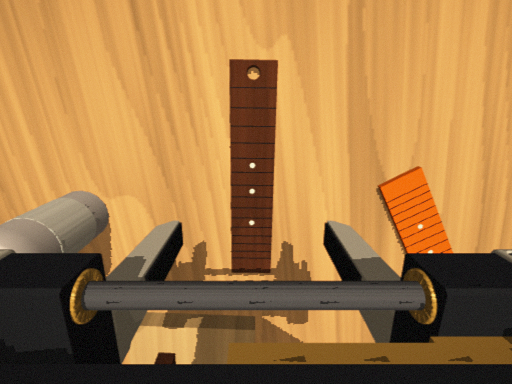

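```bash
python3 - <<'E'
from h import *
s,c=load('w7.png')
g=cv2.imread('pics/w7.png'); cv2.imwrite('pics/w7c.png',cv2.resize(g[45:285,200:300],None,fx=2.5,fy=2.5,interpolation=cv2.INTER_CUBIC))
q=[(229.5,59.5),(277.5,60),(271,272.5),(231.5,272)]
P=np.array([at_z(c,s,p,.008) for p in q]);print(P[:,:2])
h=at_z(c,s,(253.3,73),.008);print('hole',h, 'tri z', tri('w6.png',(246,248),'w7.png',(253.3,73)))
a=(P[0]+P[1])/2;b=(P[2]+P[3])/2;d=(a-b);print(a,b,np.linalg.norm(d),np.degrees(np.arctan2(d[1],d[0])),np.linalg.norm(P[0]-P[1]),np.linalg.norm(P[2]-P[3]))
u=d/np.linalg.norm(d); o=h-.108*u; print('origin',o)
rel([o[0],o[1],.026],np.degrees(np.arctan2(d[1],d[0])))
E
```

```text
[[ 0.5110337  -0.48608687]
 [ 0.46410644 -0.48035627]
 [ 0.4928435  -0.24234109]
 [ 0.54110758 -0.24853502]]
hole [ 0.48912208 -0.47122486  0.008     ] tri z (array([ 0.48948862, -0.47137552,  0.00681432]), np.float64(0.0007710989283970772))
[ 0.48757007 -0.48322157  0.008     ] [ 0.51697554 -0.24543805  0.008     ] 0.23959483059614184 -97.0496846074954 0.047275863288866654 0.04865990373037957
origin [ 0.50237692 -0.36404133  0.008     ]
slide [0.0034, -0.0, 0.1361] rot [0.0001, 0.0002, 0.0102] pos [ 0.5028 -0.3607  0.1621] rpy [ 1.7999e+02  1.0000e-02 -9.6470e+01] t 14.8
```

View pics/w7c.png

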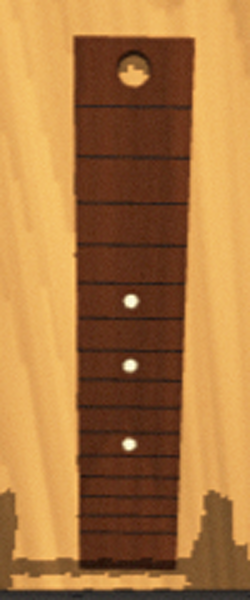

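```bash
python3 -m creep '[{"slide":[0.0035,0,0.06],"delta_rot":[0,0,0.01]},{"slide":[0.0035,0,0.11],"delta_rot":[0,0,0.01]},{"slide":[0.0035,0,0.13],"delta_rot":[0,0,0.01]},{"slide":[0.0035,0,0.1355],"delta_rot":[0,0,0.01]},{"slide":[0.0035,0,0.1355],"delta_rot":[0,0,0.01]}]'
```

```text
time: 15.42
ee_pos: [0.5029, -0.3651, 0.0281]
eef_rot: [-179.9, -0.1, -97.3]
wrist_force: [0.0, 0.1, -0.1]
grip_width: 0.093
```

```bash
python3 -m creep '[{"slide":[0,0,0.002],"delta_rot":[0,0,0]},{"slide":[0,0,0.003],"delta_rot":[0,0,0]},{"slide":[0,0,0.003],"delta_rot":[0,0,0]}]'; python3 -m creep '[{"slide":[0,0,0],"delta_rot":[0,0,0]},{"slide":[0,0,0],"delta_rot":[0,0,0]},{"slide":[0,0,0],"delta_rot":[0,0,0]},{"slide":[0,0,0],"delta_rot":[0,0,0]},{"slide":[0,0,0],"delta_rot":[0,0,0]},{"slide":[0,0,0],"delta_rot":[0,0,0]},{"slide":[0,0,0],"delta_rot":[0,0,0]}]' 1
```

```text
time: 15.8
ee_pos: [0.5021, -0.3646, 0.0235]
eef_rot: [-180.0, -0.0, -97.3]
wrist_force: [-1.0, 0.2, -0.5]
grip_width: 0.0929
time: 16.68
ee_pos: [0.502, -0.3645, 0.0232]
eef_rot: [180.0, 0.0, -97.3]
wrist_force: [1.0, 0.9, 0.2]
grip_width: 0.0475
```

```bash
python3 -m creep '[{"slide":[0,0,-0.005],"delta_rot":[0,0,0]},{"slide":[0,0,-0.02],"delta_rot":[0,0,0]},{"slide":[0,0,-0.06],"delta_rot":[0,0,0]},{"slide":[0,0,-0.11],"delta_rot":[0,0,0]},{"slide":[0,0,-0.16],"delta_rot":[0,0,0]},{"slide":[0,0,-0.19],"delta_rot":[0,0,0]},{"slide":[0,0,-0.19],"delta_rot":[0,0,0]}]';python3 - <<'E'
from h import *
look('wrist','w8.png'); s=monitor.state(); print(s['wrist_force'],s['moment'],s['grip_width'])
# board frame est
s,c=load('w3.png')
for q in [((50,213.5),(131,214.5)),((222,217),(306,221.5))]:pass
g=cv2.imread('pics/w3.png'); cv2.imwrite('pics/w3d.png',cv2.resize(g[115:265,0:345],None,fx=2.3,fy=2.3,interpolation=cv2.INTER_CUBIC))
E
```

```text
time: 17.55
ee_pos: [0.5026, -0.365, 0.2168]
eef_rot: [-179.8, -0.1, -97.3]
wrist_force: [-0.7, 0.7, -1.9]
grip_width: 0.0477
t 17.55 [ 0.5026 -0.365   0.2168] [-1.7976e+02 -1.5000e-01 -9.7300e+01]
[ 0.20015836 -0.42897037 -2.4403764 ] [0.10908307 0.03615351 0.0782812 ] 0.047693459529575606
```

View pics/w8.png

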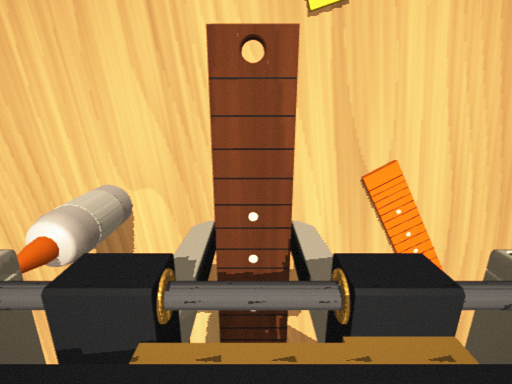

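View pics/w3d.png

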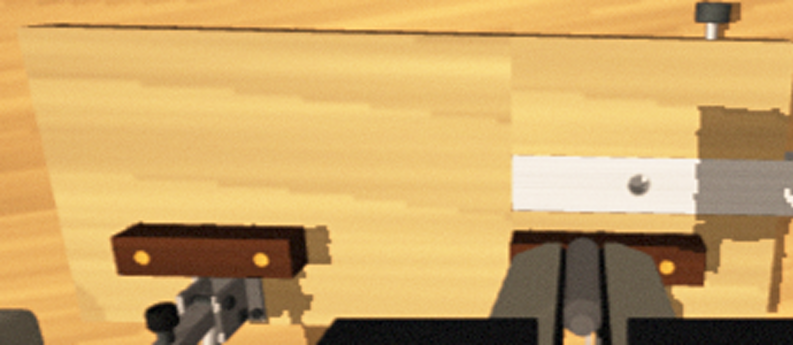

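```bash
python3 - <<'E'
from h import *
s,c=load('w3.png')
def ang(p,q,z):
    a=at_z(c,s,p,z);b=at_z(c,s,q,z);u=b-a;return a[:2],b[:2],np.linalg.norm(u),np.degrees(np.arctan2(-u[0],u[1]))
print(ang((58.7,212.8),(304.3,217.6),.024)); print(ang((10.9,125.9),(343.5,132.4),.024)); print(ang((223,183),(378,183),.0235))
s,c=load('w8.png')
M=np.array(c['mount']);f=192/np.tan(np.radians(c['vfov']/2))
def tool(uv,zt):
    v=M[:3,:3]@np.array([(uv[0]-c['cx'])/f,-(uv[1]-c['cy'])/f,-1.]); o=M[:3,3]; return o+v*(zt-o[2])/v[2]
for uv in [(252.7,50),(207.5,24.5),(299,24.5),(219,230),(290,230)]: print(uv,tool(uv,.0152))
E
```

```text
(array([ 0.62827388, -0.15135852]), array([0.67649991, 0.14552588]), np.float64(0.30077582933164376), np.float64(-9.22655975446647))
(array([ 0.52096918, -0.16936538]), array([0.57999939, 0.19816831]), np.float64(0.3722439831666882), np.float64(-9.124446737684448))
(array([0.61926108, 0.05395441]), array([0.64493255, 0.23602559]), np.float64(0.18387206851365456), np.float64(-8.025621579399514))
(252.7, 50) [ 1.07707779e-01 -2.52746916e-05  1.52000000e-02]
(207.5, 24.5) [ 0.11958417 -0.02321285  0.0152    ]
(299, 24.5) [0.1195669  0.02372956 0.0152    ]
(219, 230) [ 0.00468463 -0.02132035  0.0152    ]
(290, 230) [0.00468853 0.02347388 0.0152    ]
```

```bash
python3 -m creep '[{"slide":[-0.05,-0.01,0],"delta_rot":[0,0,-0.18]},{"slide":[-0.1,-0.02,0],"delta_rot":[0,0,-0.36]},{"slide":[-0.15,-0.03,0],"delta_rot":[0,0,-0.54]},{"slide":[-0.2,-0.04,0],"delta_rot":[0,0,-0.72]},{"slide":[-0.25,-0.05,0],"delta_rot":[0,0,-0.9]},{"slide":[-0.3,-0.06,0],"delta_rot":[0,0,-1.08]},{"slide":[-0.35,-0.07,0],"delta_rot":[0,0,-1.26]},{"slide":[-0.388,-0.074,0],"delta_rot":[0,0,-1.44]}]'
python3 -m creep '[{"slide":[0,0,0],"delta_rot":[0,0,-0.18]},{"slide":[0,0,0],"delta_rot":[0,0,-0.36]},{"slide":[0,0,0],"delta_rot":[0,0,-0.54]},{"slide":[0,0,0],"delta_rot":[0,0,-0.72]},{"slide":[0,0,0],"delta_rot":[0,0,-0.9]},{"slide":[0,0,0],"delta_rot":[0,0,-1.08]},{"slide":[0,0,0],"delta_rot":[0,0,-1.26]},{"slide":[0,0,0],"delta_rot":[0,0,-1.44]}]'
python3 - <<'E'
from h import *
rel([.6258,.0105,.18],80.8); print(monitor.state()['joint_pos'])
E
```

```text
time: 18.6
ee_pos: [0.6246, 0.0129, 0.2112]
eef_rot: [180.0, 0.1, -14.4]
wrist_force: [1.1, -0.7, -0.3]
grip_width: 0.0474
time: 19.6
ee_pos: [0.6242, 0.0109, 0.2112]
eef_rot: [-179.9, 0.0, 68.1]
wrist_force: [0.2, -0.4, -1.2]
grip_width: 0.0473
slide [0.0002, 0.0017, 0.0312] rot [-0.0024, 0.0006, -0.2225] pos [0.6242 0.0109 0.2112] rpy [-1.7987e+02  5.0000e-02  6.8050e+01] t 19.6
[-1.33860538e+00  9.76686687e-01  9.12684994e+01  1.42953758e-03
  8.78967672e+01  2.06083395e+01]
```

```bash
python3 -m creep '[{"slide":[0,0.0015,0.02],"delta_rot":[0,0,-0.17]},{"slide":[0,0.0015,0.06],"delta_rot":[0,0,-0.22]},{"slide":[0,0.0015,0.1],"delta_rot":[0,0,-0.22]},{"slide":[0,0.0015,0.11],"delta_rot":[0,0,-0.22]},{"slide":[0,0.0015,0.11],"delta_rot":[0,0,-0.22]}]'
python3 - <<'E'
from h import *
look('wrist','w9.png')
g=cv2.imread('pics/w9.png'); cv2.imwrite('pics/w9c.png',cv2.resize(g[0:200,150:420],None,fx=2.9,fy=2.9,interpolation=cv2.INTER_CUBIC))
E
```

```text
time: 20.23
ee_pos: [0.6259, 0.0103, 0.1028]
eef_rot: [-179.9, 0.0, 80.3]
wrist_force: [0.3, 0.6, -0.6]
grip_width: 0.0474
t 20.225 [0.6259 0.0103 0.1028] [-1.7992e+02  1.0000e-02  8.0310e+01]
```

View pics/w9c.png

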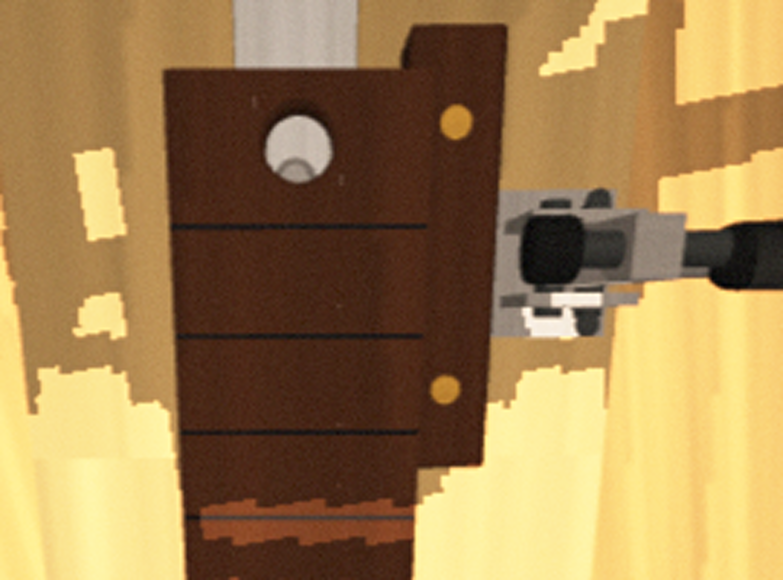

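View pics/w9.png

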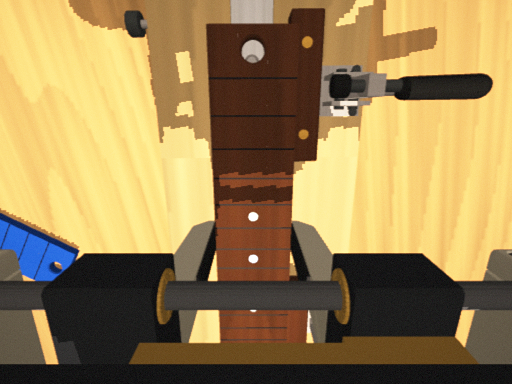

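```bash
python3 - <<'E'
from h import *
s,c=load('w9.png')
px=lambda a,b:(a/2.9+150,b/2.9)
print('dowel', at_z(c,s,px(295.5,177),.0535)[:2])
z=s['ee_pos'][2]-.0152
h=at_z(c,s,px(298.5,148),z); print('hole',h[:2], 'underside',z-.008)
def ang(p,q,z):
    a=at_z(c,s,p,z);b=at_z(c,s,q,z);u=a-b;return np.degrees(np.arctan2(-u[0],u[1])),a[:2],b[:2]
print(ang(px(507,27),px(482,465),.044),ang(px(163,70),px(186,560),z),ang(px(456,121),px(445,390),.044),ang(px(233,2),px(235.5,66),.0235))
E
```

```text
dowel [0.64346806 0.11728793]
hole [0.64407963 0.11686594] underside 0.07961133463380621
(np.float64(-9.210938156364884), array([0.69515141, 0.14087641]), array([0.67940787, 0.0437903 ])) (np.float64(-9.404511894609415), array([0.62256878, 0.13325468]), array([0.60774953, 0.04378253])) (np.float64(-9.105596055393484), array([0.68185446, 0.12408323]), array([0.67226564, 0.06425569])) (np.float64(-8.441767819548282), array([0.6357652 , 0.16267601]), array([0.63374739, 0.14908003]))
```

```bash
python3 -m creep '[{"slide":[0.0003,-0.0006,0.015],"delta_rot":[0,0,0]},{"slide":[0.0003,-0.0006,0.022],"delta_rot":[0,0,0]},{"slide":[0.0003,-0.0006,0.028],"delta_rot":[0,0,0]},{"slide":[0.0003,-0.0006,0.033],"delta_rot":[0,0,0]},{"slide":[0.0003,-0.0006,0.033],"delta_rot":[0,0,0]}]'
python3 - <<'E'
from h import *
look('wrist','w10.png')
g=cv2.imread('pics/w10.png'); cv2.imwrite('pics/w10c.png',cv2.resize(g[0:200,150:420],None,fx=2.9,fy=2.9,interpolation=cv2.INTER_CUBIC))
E
```

```text
time: 20.9
ee_pos: [0.6255, 0.0107, 0.0698]
eef_rot: [-180.0, 0.0, 80.3]
wrist_force: [0.3, -0.3, -0.8]
grip_width: 0.0475
t 20.9 [0.6255 0.0107 0.0698] [-1.7997e+02  1.0000e-02  8.0320e+01]
```

View pics/w10c.png

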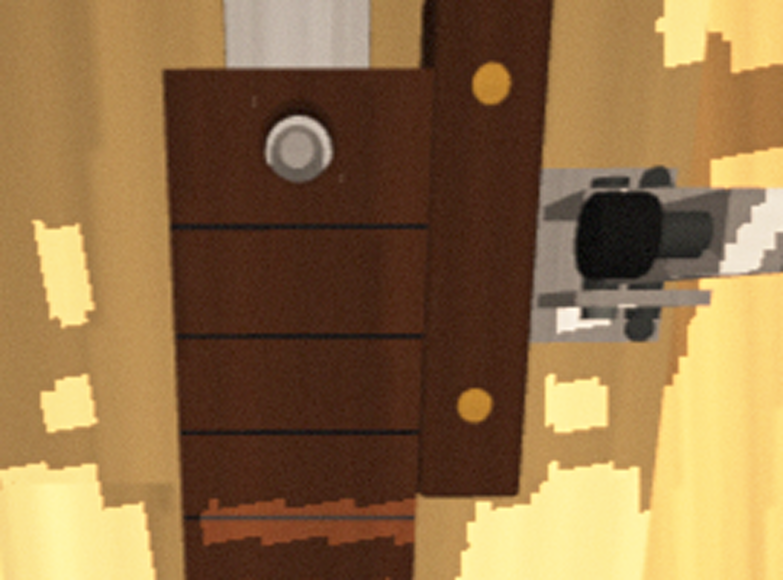

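```bash
python3 -m creep '[{"slide":[0,-0.0003,0.004],"delta_rot":[0,0,0]},{"slide":[0,-0.0003,0.008],"delta_rot":[0,0,0]},{"slide":[0,-0.0003,0.01],"delta_rot":[0,0,0]},{"slide":[0,-0.0003,0.01],"delta_rot":[0,0,0]}]'
```

```text
time: 21.45
ee_pos: [0.6252, 0.0108, 0.0599]
eef_rot: [-180.0, 0.0, 80.3]
wrist_force: [-0.3, -0.6, -0.6]
grip_width: 0.0475
```

```bash
python3 -m creep '[{"slide":[0,0,0.004],"delta_rot":[0,0,0]},{"slide":[0,0,0.008],"delta_rot":[0,0,0]},{"slide":[0,0,0.01],"delta_rot":[0,0,0]},{"slide":[0,0,0.0115],"delta_rot":[0,0,0]},{"slide":[0,0,0.0115],"delta_rot":[0,0,0]}]'
```

```text
time: 22.08
ee_pos: [0.6253, 0.0108, 0.0486]
eef_rot: [-180.0, 0.0, 80.3]
wrist_force: [0.7, -0.4, -1.0]
grip_width: 0.0475
```

```bash
python3 -m creep '[{"slide":[0,0,0.0006],"delta_rot":[0,0,0]},{"slide":[0,0,0.0012],"delta_rot":[0,0,0]},{"slide":[0,0,0.0012],"delta_rot":[0,0,0]}]'
```

```text
time: 22.45
ee_pos: [0.6253, 0.0108, 0.0474]
eef_rot: [-180.0, -0.0, 80.3]
wrist_force: [-0.3, 0.5, -0.6]
grip_width: 0.0475
```

```bash
python3 -m creep '[{"slide":[0,0,0.0006],"delta_rot":[0,0,0]},{"slide":[0,0,0.001],"delta_rot":[0,0,0]},{"slide":[0,0,0.001],"delta_rot":[0,0,0]}]'
```

```text
time: 22.82
ee_pos: [0.6253, 0.0108, 0.0471]
eef_rot: [180.0, -0.0, 80.3]
wrist_force: [-4.4, 0.4, 6.6]
grip_width: 0.0477
```

```bash
python3 -m creep '[{"slide":[0,0.0005,-0.0005],"delta_rot":[0,0,0]},{"slide":[0,0.001,-0.0005],"delta_rot":[0,0,0]},{"slide":[0,0.0015,-0.0005],"delta_rot":[0,0,0]},{"slide":[0,0.0015,-0.0005],"delta_rot":[0,0,0]}]';python3 -m creep '[{"slide":[0,0.0005,0],"delta_rot":[0,0,0]},{"slide":[0,0.0007,0],"delta_rot":[0,0,0]},{"slide":[0,0.0007,0],"delta_rot":[0,0,0]}]'
```

```text
time: 23.32
ee_pos: [0.6268, 0.0105, 0.0471]
eef_rot: [180.0, 0.0, 80.3]
wrist_force: [-4.4, -0.5, 5.4]
grip_width: 0.0476
time: 23.7
ee_pos: [0.6272, 0.0104, 0.0471]
eef_rot: [-180.0, 0.0, 80.3]
wrist_force: [-6.3, -0.7, 5.8]
grip_width: 0.0473
```

```bash
python3 - <<'E'
from h import *
look('wrist','w11.png')
g=cv2.imread('pics/w11.png'); cv2.imwrite('pics/w11c.png',cv2.resize(g[0:200,150:420],None,fx=2.9,fy=2.9,interpolation=cv2.INTER_CUBIC))
E
```

```text
t 23.7 [0.6272 0.0104 0.0471] [-1.7996e+02  1.0000e-02  8.0330e+01]
```

View pics/w11c.png

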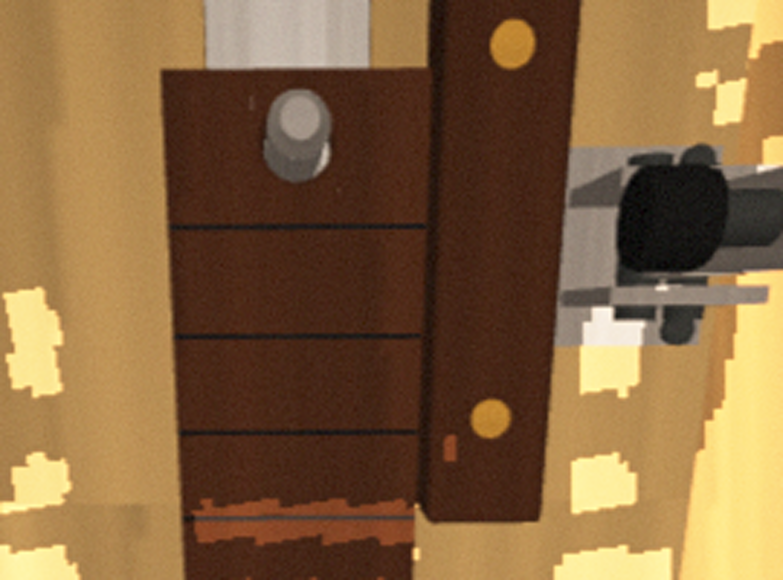

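```bash
python3 -m creep '[{"slide":[0,0.0003,0],"delta_rot":[0,0,-0.004]},{"slide":[0,0.0006,0],"delta_rot":[0,0,-0.008]},{"slide":[0,0.001,0],"delta_rot":[0,0,-0.012]},{"slide":[0,0.001,0],"delta_rot":[0,0,-0.012]}]'; python3 - <<'E'
from h import *
s,c=look('wrist','w12.png');print(s['wrist_force'],s['moment'])
g=cv2.imread('pics/w12.png'); cv2.imwrite('pics/w12c.png',cv2.resize(g[0:200,150:420],None,fx=2.9,fy=2.9,interpolation=cv2.INTER_CUBIC))
E
```

```text
time: 24.25
ee_pos: [0.6278, 0.0102, 0.0471]
eef_rot: [-179.9, 0.0, 81.0]
wrist_force: [-10.9, -0.1, 8.8]
grip_width: 0.0473
t 24.25 [0.6278 0.0102 0.0471] [-1.799e+02  1.000e-02  8.099e+01]
[-10.87097572  -0.06560582   8.76746956] [-0.11105316  1.89769535 -0.3666931 ]
```

View pics/w12c.png

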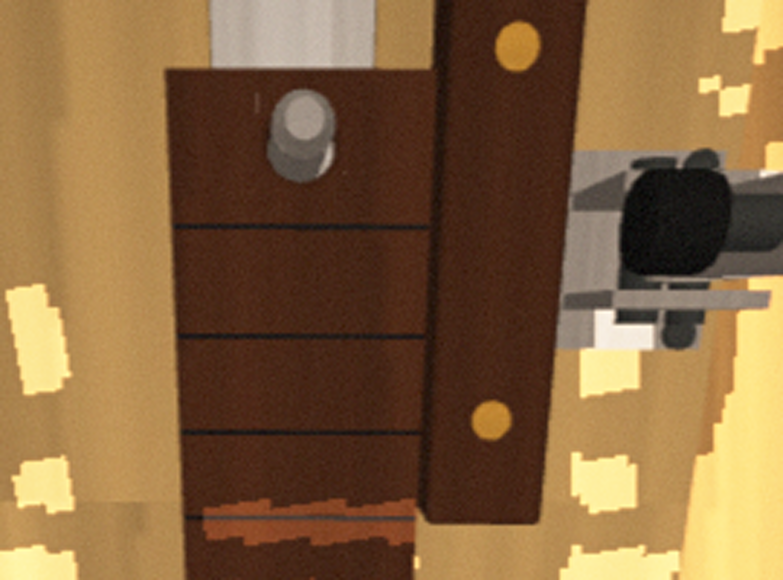

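```bash
python3 -m creep '[{"slide":[0,0,0],"delta_rot":[0,0,0]},{"slide":[0,0,0],"delta_rot":[0,0,0]},{"slide":[0,0,0],"delta_rot":[0,0,0]},{"slide":[0,0,0],"delta_rot":[0,0,0]}]' -0.5; python3 -m creep '[{"slide":[0,0,-0.02],"delta_rot":[0,0,0]},{"slide":[0,0,-0.06],"delta_rot":[0,0,0]},{"slide":[0,0,-0.12],"delta_rot":[0,0,0]},{"slide":[-0.05,0,-0.17],"delta_rot":[0,0,0]},{"slide":[-0.1,0,-0.2],"delta_rot":[0,0,0]},{"slide":[-0.1,0,-0.2],"delta_rot":[0,0,0]}]'; python3 - <<'E'
from h import *
s,c=look('wrist','w13.png');print(s['wrist_force'],s['joint_pos'])
g=cv2.imread('pics/w13.png'); cv2.imwrite('pics/w13c.png',cv2.resize(g[0:300,150:400],None,fx=2,fy=2,interpolation=cv2.INTER_CUBIC))
E
```

```text
time: 24.8
ee_pos: [0.6285, 0.0102, 0.0469]
eef_rot: [180.0, 0.0, 81.0]
wrist_force: [0.7, 0.2, 1.1]
grip_width: 0.0696
time: 25.55
ee_pos: [0.6129, -0.0912, 0.2518]
eef_rot: [179.7, 0.0, 80.8]
wrist_force: [-0.4, 0.7, -0.1]
grip_width: 0.0699
t 25.55 [ 0.6129 -0.0912  0.2518] [1.7967e+02 3.0000e-02 8.0840e+01]
[-0.37276062  0.74787034 -0.11761448] [-1.08074223e+01 -5.81666581e-01  8.90800738e+01 -2.25153513e-02
  9.11728907e+01 -1.65207585e+00]
```

View pics/w13.png

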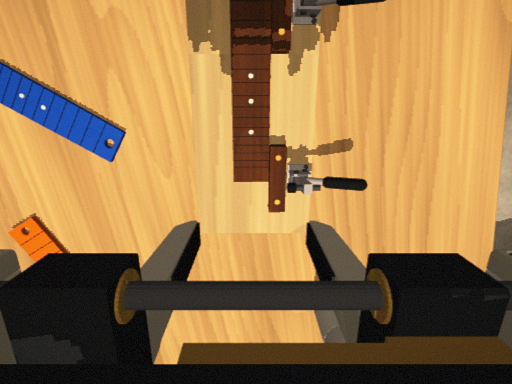

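```bash
python3 - <<'E'
from h import *
g=cv2.imread('pics/w13.png'); cv2.imwrite('pics/w13c.png',cv2.resize(np.clip(g[0:220,215:310].astype(float)*1.7,0,255).astype(np.uint8),None,fx=2.7,fy=2.7,interpolation=cv2.INTER_CUBIC)); cv2.imwrite('pics/w13d.png',cv2.resize(np.clip(g[130:220,225:305].astype(float)*1.7,0,255).astype(np.uint8),None,fx=6,fy=6,interpolation=cv2.INTER_CUBIC))
s,c=load('w13.png')
E
```

```text
(no output)
```

View pics/w13c.png

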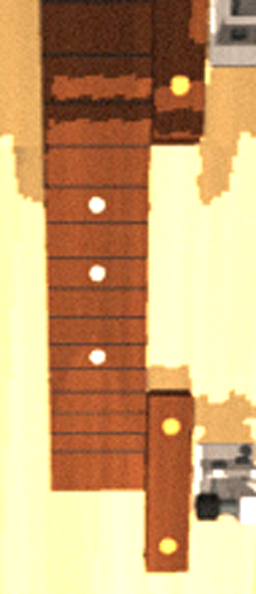

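View pics/w13d.png

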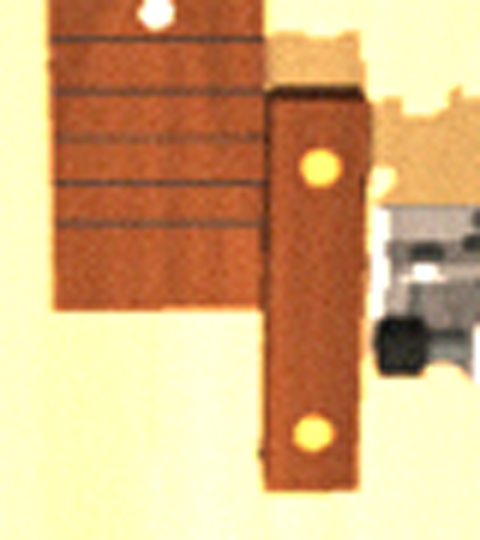

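```bash
python3 -c "
from h import *
rel([.566,-.0575,.10],80.8)"
```

```text
slide [0.0247, -0.0519, 0.1497] rot [0.0035, 0.0001, 0.0014] pos [ 0.6128 -0.0901  0.2499] rpy [1.798e+02 1.000e-02 8.088e+01] t 25.6
```

```bash
python3 -m creep '[{"slide":[0.025,-0.052,0.05],"delta_rot":[0,0,0]},{"slide":[0.025,-0.052,0.1],"delta_rot":[0,0,0]},{"slide":[0.025,-0.052,0.14],"delta_rot":[0,0,0]},{"slide":[0.025,-0.052,0.15],"delta_rot":[0,0,0]},{"slide":[0.025,-0.052,0.15],"delta_rot":[0,0,0]},{"slide":[0.025,-0.052,0.15],"delta_rot":[0,0,0]},{"slide":[0.025,-0.052,0.15],"delta_rot":[0,0,0]}]' 1;  python3 - <<'E'
from h import *
s,c=look('wrist','w14.png');print(s['grip_width'])
E
```

```text
time: 26.48
ee_pos: [0.566, -0.0558, 0.0984]
eef_rot: [179.9, -0.0, 81.0]
wrist_force: [0.8, -0.2, -0.3]
grip_width: 0.004
t 26.475 [ 0.566  -0.0558  0.0984] [179.89  -0.    81.  ]
0.003999444997298661
```

View pics/w14.png

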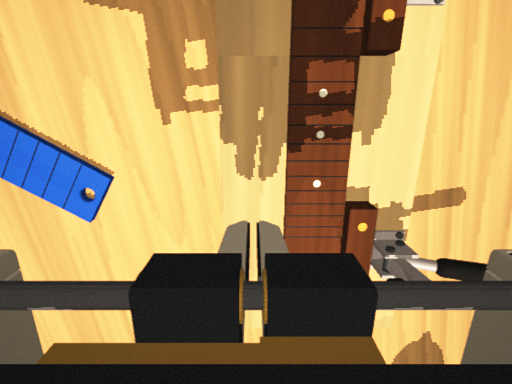

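```bash
python3 -m creep '[{"slide":[0,0,0.03],"delta_rot":[0,0,0]},{"slide":[0,0,0.045],"delta_rot":[0,0,0]},{"slide":[0,0,0.05],"delta_rot":[0,0,0]},{"slide":[0,0,0.05],"delta_rot":[0,0,0]}]'; python3 - <<'E'
from h import *
s,c=look('wrist','w15.png');print(s['grip_width'])
g=cv2.imread('pics/w15.png'); cv2.imwrite('pics/w15c.png',cv2.resize(g[100:300,170:420],None,fx=3,fy=3,interpolation=cv2.INTER_CUBIC))
E
```

```text
time: 27.02
ee_pos: [0.5656, -0.0557, 0.0474]
eef_rot: [180.0, -0.0, 81.0]
wrist_force: [0.8, -0.0, 0.2]
grip_width: 0.0003
t 27.025 [ 0.5656 -0.0557  0.0474] [179.98  -0.    81.  ]
0.00031796225984235843
```

View pics/w15c.png

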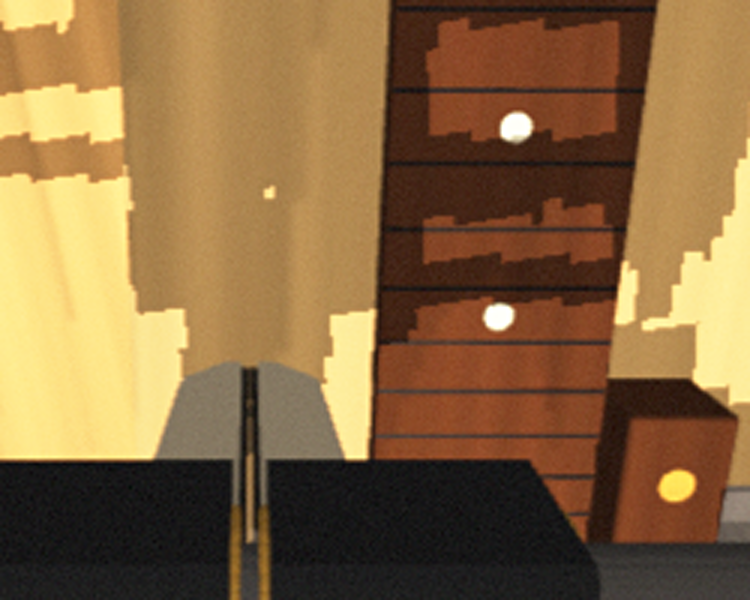

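```bash
python3 -m creep '[{"slide":[0,0.002,-0.001],"delta_rot":[0,0,0]},{"slide":[0,0.004,-0.001],"delta_rot":[0,0,0]},{"slide":[0,0.006,-0.001],"delta_rot":[0,0,0]},{"slide":[0,0.007,-0.001],"delta_rot":[0,0,0]},{"slide":[0,0.007,-0.001],"delta_rot":[0,0,0]}]'; python3 -m creep '[{"slide":[0,0.001,0],"delta_rot":[0,0,0]},{"slide":[0,0.002,0],"delta_rot":[0,0,0]},{"slide":[0,0.002,0],"delta_rot":[0,0,0]}]'
```

```text
time: 27.7
ee_pos: [0.5723, -0.0568, 0.0479]
eef_rot: [-180.0, -0.0, 81.0]
wrist_force: [0.2, 0.3, 0.0]
grip_width: 0.0005
time: 28.08
ee_pos: [0.5743, -0.0571, 0.048]
eef_rot: [180.0, 0.0, 81.0]
wrist_force: [-0.5, 0.2, 0.9]
grip_width: 0.0003
```

```bash
python3 -m creep '[{"slide":[0,0.001,0],"delta_rot":[0,0,0]},{"slide":[0,0.002,0],"delta_rot":[0,0,0]},{"slide":[0,0.002,0],"delta_rot":[0,0,0]}]'; python3 -m creep '[{"slide":[0,0.001,0],"delta_rot":[0,0,0]},{"slide":[0,0.0015,0],"delta_rot":[0,0,0]},{"slide":[0,0.0015,0],"delta_rot":[0,0,0]}]'
```

```text
time: 28.45
ee_pos: [0.5763, -0.0575, 0.0479]
eef_rot: [180.0, -0.0, 81.0]
wrist_force: [-0.7, 0.1, 0.4]
grip_width: 0.0003
time: 28.82
ee_pos: [0.5777, -0.0577, 0.0479]
eef_rot: [180.0, 0.0, 81.0]
wrist_force: [0.9, -0.2, 0.9]
grip_width: 0.0005
```

```bash
python3 -m creep '[{"slide":[0,0.001,0],"delta_rot":[0,0,0]},{"slide":[0,0.0015,0],"delta_rot":[0,0,0]},{"slide":[0,0.0015,0],"delta_rot":[0,0,0]}]'; python3 -m creep '[{"slide":[0,0.001,0],"delta_rot":[0,0,0]},{"slide":[0,0.0015,0],"delta_rot":[0,0,0]},{"slide":[0,0.0015,0],"delta_rot":[0,0,0]}]'; python3 - <<'E'
from h import *
s,c=look('wrist','w16.png');print(s['wrist_force'])
g=cv2.imread('pics/w16.png'); cv2.imwrite('pics/w16c.png',cv2.resize(g[100:300,170:420],None,fx=3,fy=3,interpolation=cv2.INTER_CUBIC))
E
```

```text
time: 29.2
ee_pos: [0.5792, -0.0579, 0.048]
eef_rot: [180.0, 0.0, 81.0]
wrist_force: [-0.3, 1.0, -0.3]
grip_width: 0.0003
time: 29.58
ee_pos: [0.5807, -0.0581, 0.0479]
eef_rot: [-180.0, 0.0, 81.0]
wrist_force: [0.0, -0.3, -1.1]
grip_width: 0.0009
t 29.575 [ 0.5807 -0.0581  0.0479] [-179.99    0.     81.01]
[ 0.02319569 -0.33957679 -1.10690531]
```

View pics/w16c.png

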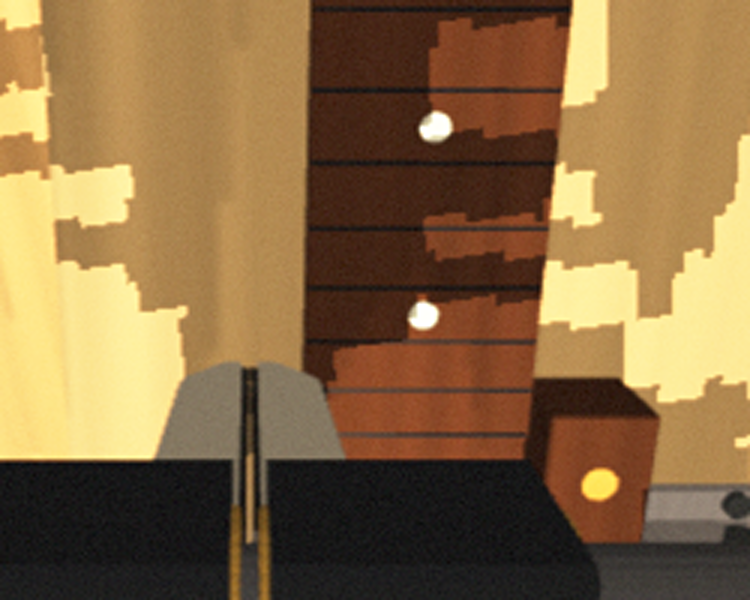

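```bash
python3 -m creep '[{"slide":[0,0.001,0],"delta_rot":[0,0,0]},{"slide":[0,0.0015,0],"delta_rot":[0,0,0]},{"slide":[0,0.0015,0],"delta_rot":[0,0,0]}]'; python3 -m creep '[{"slide":[0,0.001,0],"delta_rot":[0,0,0]},{"slide":[0,0.0015,0],"delta_rot":[0,0,0]},{"slide":[0,0.0015,0],"delta_rot":[0,0,0]}]'
```

```text
time: 30.0
ee_pos: [0.5814, -0.0582, 0.0477]
eef_rot: [-179.9, 0.0, 81.0]
wrist_force: [-9.2, 0.4, 4.6]
grip_width: 0.0003
time: 30.38
ee_pos: [0.5817, -0.0582, 0.0475]
eef_rot: [-179.7, 0.0, 81.0]
wrist_force: [-20.9, 2.6, 10.8]
grip_width: 0.0002
```

```bash
python3 -m creep '[{"slide":[0,-0.01,-0.005],"delta_rot":[0,0,0]},{"slide":[0.04,-0.01,-0.01],"delta_rot":[0,0,0]},{"slide":[0.09,-0.01,-0.01],"delta_rot":[0,0,0]},{"slide":[0.14,-0.01,-0.005],"delta_rot":[0,0,0]},{"slide":[0.14,-0.007,0],"delta_rot":[0,0,0]},{"slide":[0.14,-0.005,0],"delta_rot":[0,0,0]},{"slide":[0.14,-0.005,0],"delta_rot":[0,0,0]}]';python3 -m creep '[{"slide":[0,0.0005,0],"delta_rot":[0,0,0]},{"slide":[0,0.0015,0],"delta_rot":[0,0,0]},{"slide":[0,0.0015,0],"delta_rot":[0,0,0]}]'
```

```text
time: 31.25
ee_pos: [0.6007, 0.0795, 0.0482]
eef_rot: [180.0, 0.0, 80.9]
wrist_force: [-0.8, -0.7, -0.8]
grip_width: 0.0008
time: 31.62
ee_pos: [0.6021, 0.08, 0.048]
eef_rot: [180.0, -0.0, 81.0]
wrist_force: [-0.6, 0.1, -0.1]
grip_width: 0.0005
```

```bash
python3 -m creep '[{"slide":[0,0.0005,0],"delta_rot":[0,0,0]},{"slide":[0,0.001,0],"delta_rot":[0,0,0]},{"slide":[0,0.001,0],"delta_rot":[0,0,0]}]';python3 -m creep '[{"slide":[0,0.0005,0],"delta_rot":[0,0,0]},{"slide":[0,0.001,0],"delta_rot":[0,0,0]},{"slide":[0,0.001,0],"delta_rot":[0,0,0]}]'
```

```text
time: 32.0
ee_pos: [0.603, 0.0801, 0.0479]
eef_rot: [-180.0, 0.0, 81.0]
wrist_force: [-0.8, 0.3, -0.3]
grip_width: 0.0006
time: 32.38
ee_pos: [0.6036, 0.08, 0.0478]
eef_rot: [-179.9, 0.0, 81.0]
wrist_force: [-5.6, 0.9, 2.1]
grip_width: 0.0002
```

```bash
python3 -m creep '[{"slide":[0,0.0005,0],"delta_rot":[0,0,0]},{"slide":[0,0.001,0],"delta_rot":[0,0,0]},{"slide":[0,0.001,0],"delta_rot":[0,0,0]}]'
```

```text
time: 32.75
ee_pos: [0.6038, 0.08, 0.0476]
eef_rot: [-179.8, 0.0, 81.0]
wrist_force: [-13.1, 1.4, 6.2]
grip_width: 0.0005
```

```bash
python3 -m creep '[{"slide":[0,-0.012,0],"delta_rot":[0,0,0]},{"slide":[0,-0.015,-0.03],"delta_rot":[0,0,0]},{"slide":[-0.03,-0.015,-0.08],"delta_rot":[0,0,0]},{"slide":[-0.06,0,-0.12],"delta_rot":[0,0,0]},{"slide":[-0.07,0.02,-0.15],"delta_rot":[0,0,0]},{"slide":[-0.07,0.02,-0.15],"delta_rot":[0,0,0]},{"slide":[-0.07,0.02,-0.15],"delta_rot":[0,0,0]}]'; python3 - <<'E'
from h import *
s,c=look('wrist','w17.png');print(s['wrist_force'])
look('scene','s2.png'); g=cv2.imread('pics/s2.png'); cv2.imwrite('pics/s2c.png',cv2.resize(g[150:300,130:430],None,fx=2.6,fy=2.6,interpolation=cv2.INTER_CUBIC))
E
```

```text
time: 33.62
ee_pos: [0.6132, 0.0078, 0.1969]
eef_rot: [-179.9, 0.0, 81.0]
wrist_force: [0.5, -0.3, -2.1]
grip_width: 0.0005
t 33.625 [0.6132 0.0078 0.1969] [-1.7994e+02  1.0000e-02  8.1010e+01]
[ 0.48744425 -0.27743392 -2.05348165]
t 33.675 [0.6131 0.0079 0.1966] [-1.7991e+02  1.0000e-02  8.1020e+01]
```

View pics/w17.png

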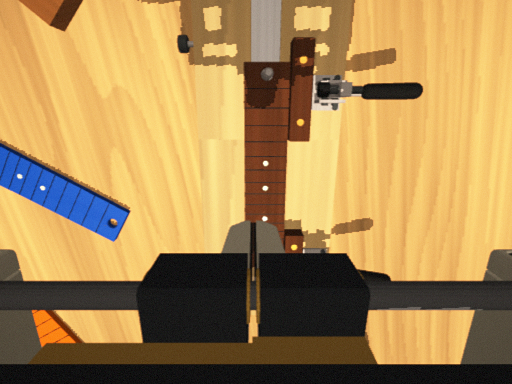

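View pics/s2c.png

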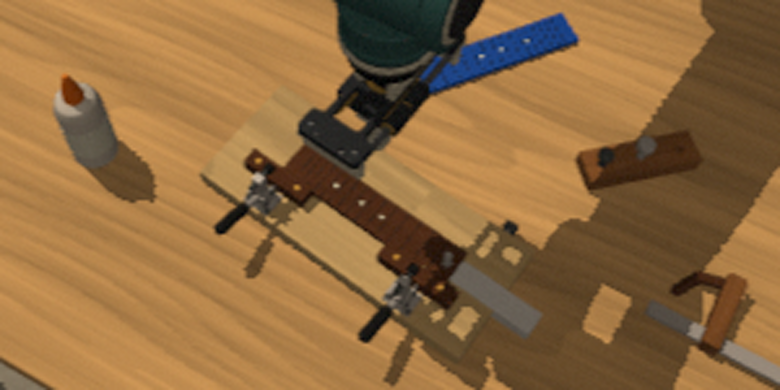

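```bash
python3 -c "
from h import *
print(job_done(), monitor.state()['time'])"
```

```text
the job is handed in; nothing more can be done
the job is handed in; nothing more can be done
```

The dowel is standing in the bar's blind hole, and the fretboard is on the board over it, edge against the fence. I handed the job in at about 34 s of the 72 s; it reports no verdict.

**Dowel:** The wrist camera showed the hole, so I lowered the dowel straight into it and did not need to slide the tip along the bar. It went in without resistance until the tip met a firm stop (8 N) about 16 mm below the bar's top. I let go there. Afterwards the camera put its top within about 3 mm of the fully-home height, and it stood upright.

**Fretboard:** I gripped it across the middle, turned it half round and lowered it over the dowel. It touched down on the board at 7 N with its underside at about 24 mm, the height of the board's top. I pushed it to the fence, let go, then nudged it against the fence with closed fingers near both ends. Each nudge met a stiff stop, of 21 N and 13 N, and the line between the two stops matches the fence's angle to about 0.1°.

**Last look:** The final pictures show the dowel standing up through the fretboard's hole, slots up. The pin block, cam clamp and glue bottle look as they were, and the gripper was about 150 mm above the fretboard, touching nothing.

**Disagreements:** None of these changed the work.
- Triangulating the hole put the bar's top at 18 mm, not 23.5 mm, but from a poor baseline.
- The dowel-to-fence distance came out between 25.3 and 28.5 mm, against an expected 25.5 mm.
- The board's angle read −8.0° from the bar's edges but −9.2° from the fence; I used the fence's value.

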